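# Snap the funnel holder into the blending stand

## Task

Fit the funnel holder (a square tube with a ring at one end) lying in the wooden cradle into the square socket tube of the blending stand: press its spring button flush so that it slips under the mouth of the socket, then slide the holder in until the button pops out through the window in the side of the socket, and let go. Do not force the parts (no more than a firm hand push), and leave the glasses, the bottle and the jug where they stand.

Things in the scene. Friction and masses are not known exactly. Their poses are not given: they have to be found in the camera images.
- holder_button (a point): The holder: loose level steel square tube, 20 x 20 mm in section, 190 mm long, about 150 g with its ring. Point on the tube's centre line (10 mm above its underside) at the middle of the dark spring button in its +x side face. Axes: y along the tube to the nose, x square out of the button's face, z up. Centre of mass 67 mm behind this point
- holder_nose (a point): tip of the holder's nose, on the tube's centre line, 60 mm ahead of holder_button; axes as holder_button. The last 10 mm are a black round plug tapering from 20 mm to 12 mm wide
- holder_tail (a point): tail end of the holder's square tube, on its centre line, 130 mm behind holder_button; axes as holder_button. Here the 72 mm wide level ring of 8 mm round bar begins, its centre 36 mm farther back. Let go with the button just under the mouth, the tail sags some 0.05 rad: lift it level again (3 mm at 65 mm before the mouth), or it wedges when gripped and pushed
- button (a joint): how far the button is pressed in, m: 0 = out, 7 mm proud of the tube's face; 0.007 = flush; 0.008 = stop. Spring: 3 N out, 4.5 N flush. 16 mm along the tube, 9 mm high, square edges: the socket does not push it in. Pinch the tube across its sides on the button's rear half, front half bare: its front end then slips under the socket wall, which holds it down after letting go
- socket_mouth (a point): centre of the open end of the stand's socket, 110 mm above the table: a level aluminium square tube, bore 22.5 x 22.5 mm, 28.5 mm outside, 120 mm long. Axes: y along the bore, into the socket (the holder goes in nose first this way, its axes parallel to these), x to the side wall with the window, z up. Before the mouth there is bare table, perhaps the low cradle
- cradle: fixed wooden cradle with the holder in it; origin on the table below the holder's button (within 6 mm), y along the holder to the nose. Two uprights 12 mm thick, 50 mm wide, 40 mm ahead of and 100 mm behind the origin, carry the tube, its underside 50 mm above the table, between cheeks 10 mm high and 25 mm apart. Between the uprights is only an 8 mm base plate
- glass_a: stemmed tasting glass, 58 mm wide, 112 mm high, bystander; origin at the centre of its foot
- glass_b: second tasting glass like the first, bystander
- bottle: amber glass bottle, 72 mm wide, 170 mm high, bystander; origin at the centre of its underside
- jug: plain steel beaker, 90 mm wide, 100 mm high, bystander; origin at the centre of its underside
- stand: the fixed blending stand, origin on the table under the middle of its socket tube, 60 mm inside the mouth; axes as socket_mouth. The +x wall of the socket has a window 19 mm long, 13 mm high, in a clamped steel plate that is set differently each time: its middle lies 32 to 52 mm inside the mouth, to be found by feel. Sliding the held-down button along takes 5 to 10 N

How it is judged:
By the outcome, as a careful person would: the job done as asked, in the order asked, and still so for the second after the job is handed in, with the robot touching nothing.
It also fails if it takes over 58 s, if anything falls off the work surface, if the arm or the gripper's body presses on something with over 40 N, if the wrist force passes 120 N, or if a joint passes its speed limit or range.

## Robot

A 7-joint arm with a two-finger parallel gripper is mounted at the origin on the work surface. World frame = base frame: x ahead of the robot, y to its left, z up, the work surface at z = 0. Lengths are in m, angles in rad, forces in N, time in s.
With the tool pointing down it reaches from about 0.4 to 0.85 m from the base axis. Payload 4.5 kg.
Tool frame: the origin (TCP) lies at the centre of the arm's flange, where the gripper is bolted on; the fingertips stand manip.finger_overhang ahead of it and the grasp point (between the pads) lies 155 mm ahead of it (manip.finger_overhang is the distance from the TCP to the fingertips, in m); z points along the fingers, y is the line along which they close (so a half turn about z gives the same grasp; the last joint's range is limited). The gripper opens to 85 mm and grips with 20 to 120 N. Pads are 22 mm wide; open, the fingers measure 114 mm over their backs; the gripper's body (76 mm by 85 mm) begins 54 mm behind the grasp point. The pads swing forward as they close: fully open they stand 13 mm farther back than shut.
Start: joints at [0.034, 0.689, -0.195, 1.565, 0.157, 0.902, -0.215], TCP at [0.625, 0, 0.405] pointing down, gripper open.
Joint ranges: [-3.01, 3.01], [-0.46, 2.08], [-1.47, 1.51], [0.13, 2.56], [-1, 4.14], [0.04, 2.09], [-2.66, 2.66]. Speed limits (rad/s): [2.57, 2.57, 3.14, 3.14, 3.14, 3.14, 3.14].

## Interface

Orientations are given as a unit quaternion [w, x, y, z].
In Python, from bench import manip gives the robot as it stands.
- The arm moves only by the shell command python3 -m crank 'ROWS' [FORCE]. ROWS is JSON, one flat list of numbers, 7 for each row, row after row: the shift along the tool's x, y, z in m, then the turn, a rotation vector about the tool's x, y, z in rad, then the gripper's target within -1 to 1 (shut at 1, half-way at 0, fully open at -1). In form: [tx, ty, tz, wx, wy, wz, hand, tx, ty, tz, wx, wy, wz, hand, ...]. A call has 1 to 20 rows; each row shifts and turns the commanded pose from where the row before left it, along the tool's axes as they then stand; what a row does not reach is not made up. A row lasts 1/12 s, in which the tool goes at most 41.7 mm and 7.16 degrees, less where a joint would pass 70% of its speed; a pose out of reach is approached as far as the arm can. A call is refused whole if a number of a shift passes 0.0417 or a number of a turn 0.125, either way. A call with a gripper value outside its range is refused whole. The fingers move at their own pace and stop on an object; FORCE is the grip in N (left out, the last holds). Time passes only in rows, so rows that do not move let the fingers close. It gives the time, the measured TCP pose, the force, the opening and the grip force at its end, in the units of the state.
- manip.get_state(): the state, without advancing time (a new reading comes with each control period).
- manip.read_camera(name): name is "scene" or "side" or "wrist"; returns a dict with "img" (400x640x3 uint8, red, green, blue), "fov_y" (degrees; the focal length in pixels is half the picture's height over the tangent of half this angle, whatever the lens; pixels are square), "cx", "cy" (the principal point, pixels), "D" ([k1, k2, p1, p2, k3] as OpenCV has them; the pictures are not rectified), "world_from_camera" (4x4, takes a point from camera to world coordinates); the wrist camera has in their place "T_tool_cam" (4x4, takes a point from camera to tool coordinates, whose origin is the TCP and whose axes are the flange's). Camera axes: x right, y up, looking along -z (the intrinsics and any distortion apply to the point x, -y, -z); pixel columns grow to the right and rows downward; lengths in m; the calibration is good to about 2 mm. A picture is of the moment at which its call begins: read the wrist's pose just before it. There is no depth.
- manip.sign_off(): hands the job in; it is judged then, once.
The state is a dict: "clock": time; "joint_positions": joint angles; "joint_velocities": joint speeds; "joint_torque": joint torques, N m; "eef_pos": TCP position; "ee_rot": TCP orientation; "ft_force": force on the tool from outside, world axes, zero at the start; "wrist_torque": the same for the moment, N m; "grip_width": finger opening in m; "finger_force": force on a finger pad.
Only numpy, scipy, OpenCV 4.12 (cv2) and the standard library are available. Lean on these libraries where they do the work, as an engineer would, in place of code of your own. Each camera call takes 0.05 s, during which the arm holds its last target. There are 200 camera calls.

## Working session

There is one attempt and no reset: what is moved stays moved. The work goes in short steps, Python scripts to look and compute and a shell command to move; the robot and the scene stay as the last step left them, time stands still between calls to the robot, and variables do not carry over. Pictures are saved under pics/ and viewed, at most 10 in all, crops included, and the job is handed in when it is done.

```bash
ls; mkdir -p pics; cat > h.py <<'E'
import numpy as np, cv2
from bench import manip
from scipy.spatial.transform import Rotation as R
def cam(name):
    s=manip.get_state(); c=manip.read_camera(name)
    if "world_from_camera" in c: T=np.array(c["world_from_camera"])
    else:
        q=s["ee_rot"]; W=np.eye(4); W[:3,:3]=R.from_quat([q[1],q[2],q[3],q[0]]).as_matrix(); W[:3,3]=s["eef_pos"]
        T=W@np.array(c["T_tool_cam"])
    f=200/np.tan(np.radians(c["fov_y"])/2)
    K=np.array([[f,0,c["cx"]],[0,f,c["cy"]],[0,0,1.]])
    return dict(img=np.array(c["img"]),T=T,K=K,D=np.array(c["D"],float))
def shot(name,fn):
    c=cam(name); np.savez('pics/'+fn+'.npz',**c); cv2.imwrite('pics/'+fn+'.png',c["img"][:,:,::-1]); return c
def load(fn): return dict(np.load('pics/'+fn+'.npz'))
def ray(c,p):
    u=cv2.undistortPoints(np.array([[p]],float),c["K"],c["D"])[0,0]
    d=c["T"][:3,:3]@np.array([u[0],-u[1],-1.]); return c["T"][:3,3],d
def atz(c,p,z):
    o,d=ray(c,p); return o+d*(z-o[2])/d[2]
def proj(c,P):
    P=np.atleast_2d(P); T=np.linalg.inv(c["T"]); q=P@T[:3,:3].T+T[:3,3]; q=q*[1,-1,-1]
    return cv2.projectPoints(q,np.zeros(3),np.zeros(3),c["K"],c["D"])[0][:,0]
def tri(obs):
    A=np.zeros((3,3));b=np.zeros(3)
    for c,p in obs:
        o,d=ray(c,p); d=d/np.linalg.norm(d); M=np.eye(3)-np.outer(d,d); A+=M;b+=M@o
    return np.linalg.solve(A,b)
E
python3 - <<'E'
from h import *
np.set_printoptions(precision=4,suppress=True)
for n in ("scene","side","wrist"):
    c=shot(n,n+'0'); print(n,c["K"][0,0],c["D"],c["T"][:3])
print(manip.finger_overhang,manip.get_state())
a=[load(n+'0')["img"] for n in("scene","side")]
cv2.imwrite('pics/both.png',cv2.resize(np.vstack(a),(800,1000))[:,:,::-1])
E
```

```text
pics
scene 423.4717497839193 [-0.0806  0.      0.      0.      0.    ] [[-0.4277 -0.6619  0.6156  1.3419]
 [ 0.9039 -0.3201  0.2838  0.3899]
 [ 0.0092  0.6778  0.7352  0.9913]]
side 395.3814982018495 [0.022 0.    0.    0.    0.   ] [[-0.9984  0.0465 -0.0309  0.5676]
 [-0.0529 -0.6114  0.7896  0.8254]
 [ 0.0178  0.79    0.6129  0.6951]]
wrist 334.6412025652836 [0.015 0.    0.    0.    0.   ] [[ 1.     -0.001   0.0007  0.6251]
 [ 0.0007  0.9545  0.2982  0.0752]
 [-0.001  -0.2982  0.9545  0.3731]]
0.1734 {'clock': 0.15, 'joint_positions': array([ 0.0338,  0.6898, -0.1945,  1.5661,  0.1573,  0.9025, -0.2151]), 'joint_velocities': array([-0.0005, -0.0031,  0.0006, -0.0025, -0.0004,  0.0006, -0.0011]), 'joint_torque': array([ -0.0006, -53.9937,  -1.2682, -15.8719,   0.0092,   0.0065,
         0.    ]), 'eef_pos': array([ 0.6248, -0.    ,  0.4041]), 'ee_rot': array([-0.0005,  0.7071,  0.7071, -0.0005]), 'ft_force': array([-0.2552, -1.3461,  0.3871]), 'wrist_torque': array([-0.0336,  0.0015, -0.0111]), 'finger_force': 0.0, 'grip_width': 0.0852177442500077}
```

View pics/scene0.png

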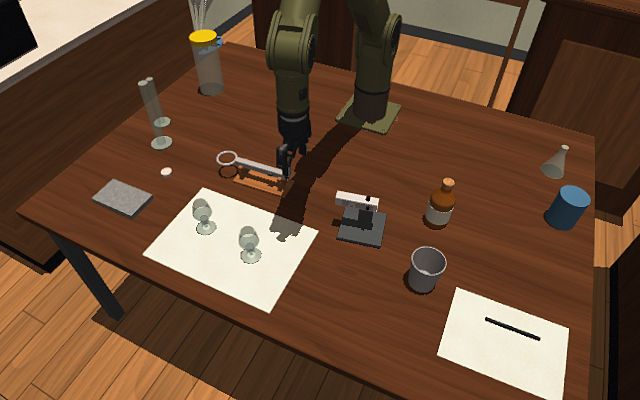

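View pics/side0.png

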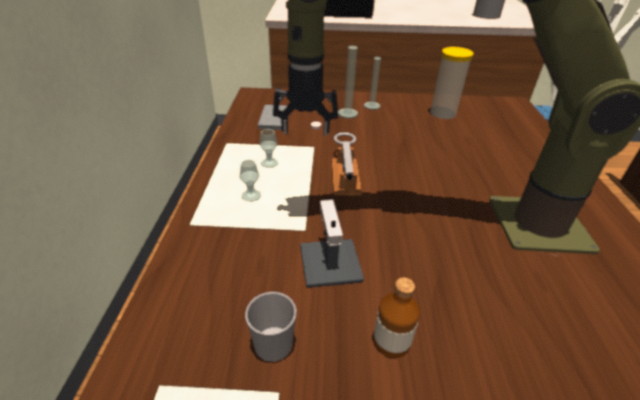

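View pics/wrist0.png

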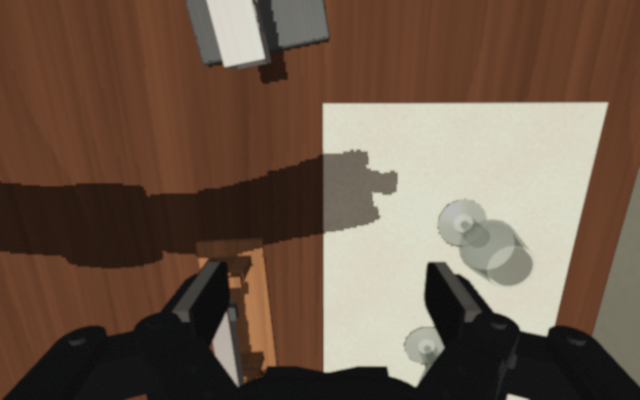

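```bash
python3 - <<'E'
from h import *
np.set_printoptions(precision=4,suppress=True)
s=load('scene0');d=load('side0');w=load('wrist0')
print('tail',tri([(s,(236,160)),(d,(345,143))]),atz(s,(236,160),.065))
print('nose',tri([(s,(288,175)),(d,(349,175))]),atz(s,(288,175),.065))
print('mouth top mid',atz(s,(337,197),.12), atz(w,(240,66),.124))
print('socket end',atz(s,(378,201),.12))
for n,p in dict(ga=(206,228),gb=(250,256),bottle=(438,222),jug=(424,287)).items(): print(n,atz(s,p,0))
E
```

```text
tail [ 0.5157 -0.2757  0.0656] [ 0.5146 -0.2766  0.065 ]
nose [ 0.5073 -0.0882  0.0705] [ 0.5032 -0.0905  0.065 ]
mouth top mid [0.572  0.1042 0.12  ] [0.5651 0.0955 0.124 ]
socket end [0.5359 0.2141 0.12  ]
ga [ 0.7554 -0.2397  0.    ]
gb [ 0.7854 -0.0669  0.    ]
bottle [0.4272 0.3867 0.    ]
jug [0.6702 0.4097 0.    ]
```

```bash
python3 -m crank '[0.018,-0.012,0,0,0,0,-1,0.018,-0.012,0,0,0,0,-1,0.018,-0.012,0,0,0,0,-1,0.018,-0.012,0,0,0,0,-1,0.018,-0.012,0,0,0,0,-1,0,0,0,0,0,0,-1,0,0,0,0,0,0,-1,0,0,0,0,0,0,-1]'
python3 -c "
from h import *
shot('wrist','w1')"
python3 -m crank '[-0.04,-0.004,0,0,0,0,-1,-0.04,-0.004,0,0,0,0,-1,-0.04,-0.004,0,0,0,0,-1,-0.04,-0.004,0,0,0,0,-1,-0.04,-0.004,0,0,0,0,-1,-0.03,-0.004,0,0,0,0,-1,-0.02,0,0,0,0,0,-1,0,0,0,0,0,0,-1,0,0,0,0,0,0,-1,0,0,0,0,0,0,-1]'
python3 -c "
from h import *
a=shot('wrist','w2')['img'];b=load('w1')['img']
cv2.imwrite('pics/w12.png',np.vstack([b[:300],a[:300]])[:,:,::-1])
"
```

```text
clock: 0.82
eef_pos: [0.5653, 0.0894, 0.4046]
ee_rot: [0.0, 0.707, 0.707, -0.0]
ft_force: [0.5, 0.3, -0.1]
grip_width: 0.0857
finger_force: 0.0
clock: 1.7
eef_pos: [0.5411, -0.1599, 0.4046]
ee_rot: [-0.0, 0.707, 0.707, 0.0]
ft_force: [0.7, 0.2, 0.0]
grip_width: 0.0852
finger_force: 0.0
```

View pics/w12.png

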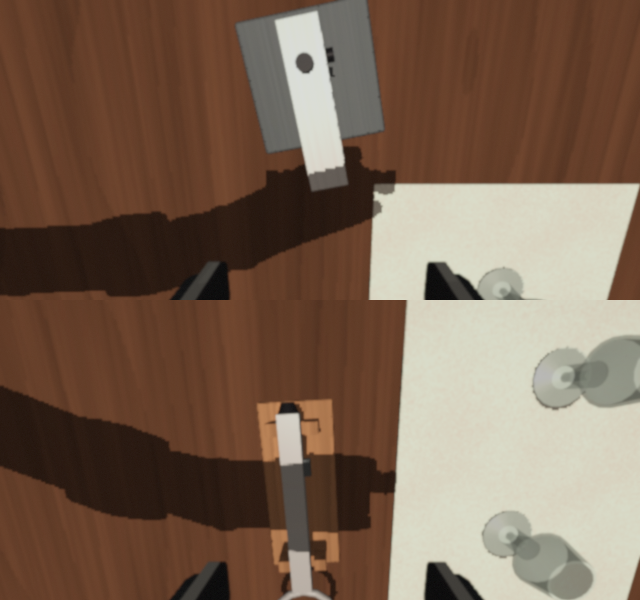

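```bash
python3 -c "
from h import *
a=load('w1')['img'][0:200,240:370];b=load('w2')['img'][95:295,230:360]
cv2.imwrite('pics/z1.png',cv2.resize(np.hstack([a,b]),None,fx=3,fy=3,interpolation=cv2.INTER_CUBIC)[:,:,::-1])
"
```

```text
(no output)
```

View pics/z1.png

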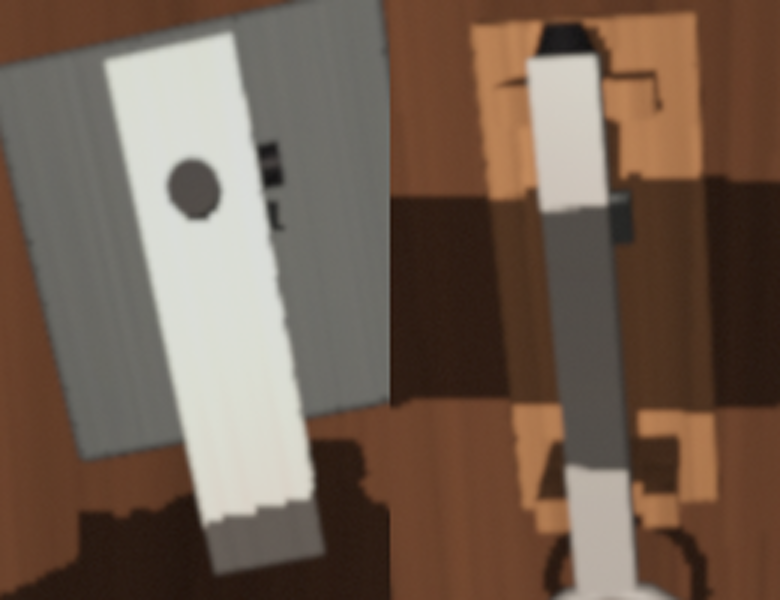

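```bash
python3 - <<'E'
from h import *
np.set_printoptions(precision=4,suppress=True)
w1=load('w1');w2=load('w2')
A=lambda u,v:(u/3+240,v/3); B=lambda u,v:((u-390)/3+230,v/3+95)
m=[atz(w1,A(*p),.12425)[:2] for p in[(215,574),(324,552),(105,62),(233,32)]]
print(np.array(m),np.linalg.norm(m[0]-m[1]),np.linalg.norm(m[2]-m[3]),np.linalg.norm(m[0]-m[2]),np.linalg.norm(m[1]-m[3]))
mo=(m[0]+m[1])/2;fa=(m[2]+m[3])/2;v=fa-mo;print('mouth',mo,'yaw',np.arctan2(-v[0],v[1]),np.arctan2(m[1][1]-m[0][1],m[1][0]-m[0][0]))
L=np.array([atz(w2,B(*p),.07)[:2] for p in[(528,60),(541,210),(566,465),(577,585)]])
Rr=np.array([atz(w2,B(*p),.07)[:2] for p in[(598,60),(607,200),(628,465),(637,585)]])
for E in(L,Rr):print(E,'yaw',-np.polyfit(E[:,1],E[:,0],1)[0])
print('width',(Rr-L)[:,0])
print('plugstart',atz(w2,B(564,57),.07),'nose',atz(w2,B(565,24),.066))
for p in[(621,193),(621,243),(621,218)]:print('button',atz(w2,B(*p),.0645))
E
```

```text
[[0.5546 0.0949]
 [0.5826 0.1007]
 [0.5318 0.2127]
 [0.5602 0.2186]] 0.02860353650961078 0.029041331784977843 0.12000258854167066 0.11998697720849115
mouth [0.5686 0.0978] yaw 0.1893454869343623 0.20577330361577748
[[ 0.4975 -0.0994]
 [ 0.4995 -0.1439]
 [ 0.5043 -0.2296]
 [ 0.5066 -0.2749]] yaw 0.05249406647756143
[[ 0.518  -0.0994]
 [ 0.5197 -0.1408]
 [ 0.5248 -0.2296]
 [ 0.5273 -0.275 ]] yaw 0.05367927576046506
width [0.0205 0.0203 0.0206 0.0207]
plugstart [ 0.5081 -0.0986  0.07  ] nose [ 0.5083 -0.0894  0.066 ]
button [ 0.5237 -0.1396  0.0645]
button [ 0.5235 -0.1555  0.0645]
button [ 0.5236 -0.1475  0.0645]
```

```bash
python3 -m crank '[0,-0.0305,0,0,0,0,-1,0,0,0.02,0,0,-0.053,-1,0,0,0.03,0,0,0,-1,0,0,0.03,0,0,0,-1,0,0,0.03,0,0,0,-1,0,0,0.03,0,0,0,-1,0,0,0.03,0,0,0,-1,0,0,0.0215,0,0,0,-1,0,0,0,0,0,0,-1,0,0,0,0,0,0,-1,0,0,0,0,0,0,-1]' 50
python3 -c "
from h import *
shot('wrist','w3')"
```

```text
clock: 2.67
eef_pos: [0.5113, -0.1593, 0.2143]
ee_rot: [0.001, 0.688, 0.726, 0.001]
ft_force: [-0.0, -0.5, -0.0]
grip_width: 0.0857
finger_force: 0.0
```

View pics/w3.png

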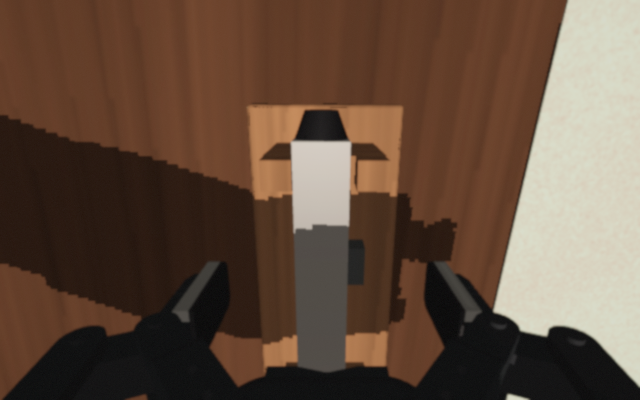

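```bash
python3 - <<'E'
from h import *
np.set_printoptions(precision=4,suppress=True)
w=load('w3')
for p in[(356,240),(356,284),(349,284),(364,284)]:print('button',atz(w,p,.0645))
for p in[(292,141),(350,141),(297,368),(346,368)]:print('tube',atz(w,p,.07))
print(atz(w,(321,111),.066))
q=manip.get_state()['ee_rot'];print(R.from_quat([q[1],q[2],q[3],q[0]]).as_matrix())
E
```

```text
button [ 0.5222 -0.1361  0.0645]
button [ 0.5238 -0.1553  0.0645]
button [ 0.5209 -0.1554  0.0645]
button [ 0.527  -0.1551  0.0645]
tube [ 0.4971 -0.0988  0.07  ]
tube [ 0.5166 -0.0977  0.07  ]
tube [ 0.5015 -0.193   0.07  ]
tube [ 0.522  -0.1919  0.07  ]
[ 0.5063 -0.0887  0.066 ]
[[-0.0537  0.9986  0.0029]
 [ 0.9986  0.0537 -0.0003]
 [-0.0005  0.0029 -1.    ]]
```

```bash
python3 -m crank '[-0.001,-0.001,0,0,0,0,-1,0,0,0,0,0,0,1,0,0,0,0,0,0,1,0,0,0,0,0,0,1,0,0,0,0,0,0,1,0,0,0,0,0,0,1,0,0,0,0,0,0,1,0,0,0,0,0,0,1,0,0,0,0,0,0,1,0,0,0,0,0,0,1,0,0,0,0,0,0,1]' 50
python3 -c "
from h import *
a=shot('wrist','w4')['img'][90:390,120:520]
cv2.imwrite('pics/w4c.png',cv2.resize(a,None,fx=2,fy=2,interpolation=cv2.INTER_CUBIC)[:,:,::-1])"
```

```text
clock: 3.63
eef_pos: [0.5094, -0.1611, 0.2139]
ee_rot: [0.0, 0.688, 0.726, -0.0]
ft_force: [-1.9, 0.9, 7.7]
grip_width: 0.019
finger_force: 50.0
```

View pics/w4c.png

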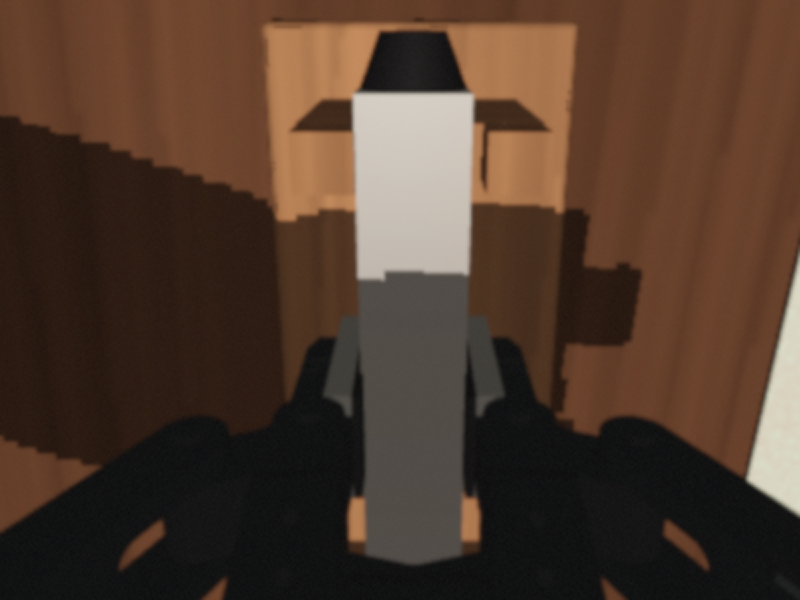

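```bash
python3 -m crank '[0,0,-0.01,0,0,0,1,0,0,-0.02,0,0,0,1,0,0,-0.02,0,0,0,1,0,0,0,0,0,-0.0685,1,0,0,0,0,0,-0.0685,1,0.0194,0.0134,0,0,0,0,1,0.0194,0.0134,0,0,0,0,1,0.0194,0.0134,0,0,0,0,1,0.0194,0.0134,0,0,0,0,1,0.0194,0.0134,0,0,0,0,1,0.0194,0.0134,0,0,0,0,1,0.0194,0.0134,0,0,0,0,1,0.0194,0.0134,0,0,0,0,1,0,0,0,0,0,0,1,0,0,0,0,0,0,1,0,0,0,0,0,0,1]'
python3 -c "
from h import *
a=shot('wrist','w5')['img'][0:300,120:520]
shot('scene','s5');shot('side','d5')
cv2.imwrite('pics/w5c.png',cv2.resize(a,None,fx=2,fy=2,interpolation=cv2.INTER_CUBIC)[:,:,::-1])"
```

```text
clock: 5.02
eef_pos: [0.585, 0.0109, 0.2632]
ee_rot: [-0.0, 0.637, 0.771, -0.001]
ft_force: [0.2, -0.4, -0.7]
grip_width: 0.0192
finger_force: 49.1
```

View pics/w5c.png

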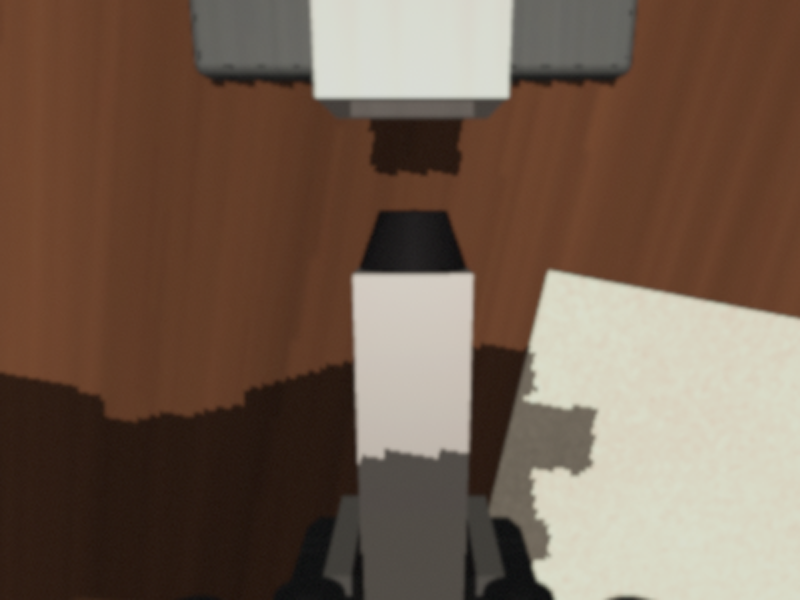

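```bash
python3 - <<'E'
from h import *
np.set_printoptions(precision=4,suppress=True)
w=load('w5'); C=lambda u,v:(u/2+120,v/2)
q=manip.get_state()['ee_rot'];M=R.from_quat([q[1],q[2],q[3],q[0]]).as_matrix();t=manip.get_state()['eef_pos']
f=lambda p,z:(M.T@(atz(w,C(*p),z)-t))*1000
for n,p,z in[('mouthL',(313,98),.12425),('mouthR',(510,98),.12425),('sockL',(309.5,0),.12425),('sockR',(513.5,0),.12425),('tubL',(352,273),.1193),('tubR',(474,273),.1193),('tub2L',(359.5,455),.1193),('tub2R',(469,455),.1193),('noseL',(378,211),.1153),('noseR',(449,211),.1153)]:print(n,f(p,z))
print(M)
E
```

```text
mouthL [ 89.5305 -14.5572 138.8939]
mouthR [ 89.5995  14.5296 138.864 ]
sockL [102.1776 -14.4886 138.8819]
sockR [102.2437  14.417  138.8521]
tubL [ 63.5229  -9.897  143.8636]
tubR [ 63.5745  10.4429 143.8427]
tub2L [ 30.933   -9.3501 143.8938]
tub2R [ 30.9881  10.5086 143.8734]
noseL [ 73.362   -5.6275 147.85  ]
noseR [ 73.3913   6.2959 147.8377]
[[-0.1869  0.9824 -0.0008]
 [ 0.9824  0.1869 -0.0011]
 [-0.0009 -0.001  -1.    ]]
```

```bash
python3 -m crank '[0,-0.0003,-0.0007,0,0,0,1,0.008,0,0,0,0,0,1,0.008,0,0,0,0,0,1,0.006,0,0,0,0,0,1,0.005,0,0,0,0,0,1,0.005,0,0,0,0,0,1,0,0,0,0,0,0,1,0,0,0,0,0,0,1]'
python3 -m crank '[0.005,0,0,0,0,0,1,0.005,0,0,0,0,0,1,0.005,0,0,0,0,0,1,0,0,0,0,0,0,1,0,0,0,0,0,0,1]'
```

```text
clock: 5.83
eef_pos: [0.5791, 0.0435, 0.2639]
ee_rot: [0.0, 0.636, 0.771, -0.0]
ft_force: [-0.5, -0.5, -1.9]
grip_width: 0.0195
finger_force: 49.1
clock: 6.25
eef_pos: [0.5763, 0.0584, 0.2639]
ee_rot: [-0.0, 0.636, 0.771, 0.0]
ft_force: [-0.2, -0.3, -1.7]
grip_width: 0.0195
finger_force: 49.1
```

```bash
python3 -m crank '[0.005,0,0,0,0,0,1,0.005,0,0,0,0,0,1,0.005,0,0,0,0,0,1,0.003,0,0,0,0,0,1,0,0,0,0,0,0,1,0,0,0,0,0,0,1]'
python3 -m crank '[0.002,0,0,0,0,0,1,0.002,0,0,0,0,0,1,0,0,0,0,0,0,1,0,0,0,0,0,0,1]'
python3 -m crank '[0.002,0,0,0,0,0,1,0.001,0,0,0,0,0,1,0,0,0,0,0,0,1,0,0,0,0,0,0,1]'
python3 -c "
from h import *
a=shot('wrist','w6')['img'][90:390,120:520]
cv2.imwrite('pics/w6c.png',cv2.resize(a,None,fx=2,fy=2,interpolation=cv2.INTER_CUBIC)[:,:,::-1])"
```

```text
clock: 6.75
eef_pos: [0.5729, 0.0758, 0.2639]
ee_rot: [0.0, 0.637, 0.771, 0.0]
ft_force: [-0.1, 0.3, -2.5]
grip_width: 0.0192
finger_force: 49.1
clock: 7.08
eef_pos: [0.5722, 0.0794, 0.2639]
ee_rot: [0.0, 0.637, 0.771, 0.0]
ft_force: [-1.0, -0.0, -0.9]
grip_width: 0.0196
finger_force: 49.1
clock: 7.42
eef_pos: [0.5716, 0.0824, 0.2639]
ee_rot: [0.0, 0.637, 0.771, 0.0]
ft_force: [-0.1, 0.4, -2.0]
grip_width: 0.0191
finger_force: 49.1
```

View pics/w6c.png

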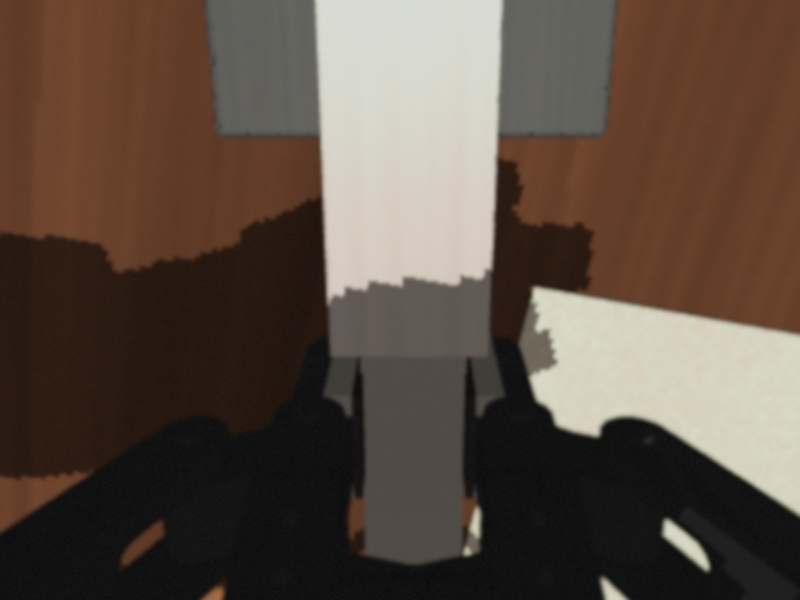

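```bash
python3 -m crank '[0.002,0,0,0,0,0,1,0,0,0,0,0,0,1,0,0,0,0,0,0,1]'
python3 -m crank '[0,0,0,0,0,0,0.2,0,0,0,0,0,0,0,0,0,0,0,0,0,0,0,0,0,0,0,0,-0.2,0,0,0,0,0,0,-0.2,0,0,0,0,0,0,-0.2,0,0,0,0,0,0,-0.2]' 25
python3 -m crank '[-0.01,0,0,0,0,0,-0.2,-0.014,0,0,0,0,0,-0.2,-0.014,0,0,0,0,0,-0.2,-0.014,0,0,0,0,0,-0.2,-0.01,0,0,0,0,0,-0.2,-0.005,0,0,0,0,0,-0.2,0,0,0,0,0,0,-0.2,0,0,0,0,0,0,-0.2,0,0,0,0,0,0,-0.2]'
python3 -c "
from h import *
a=shot('wrist','w7')['img'][0:300,120:520]
b=shot('scene','s7')['img'][130:280,220:420];b=shot('side','d7')['img'][130:280,240:440]
cv2.imwrite('pics/w7c.png',np.hstack([cv2.resize(a,None,fx=1,fy=1),cv2.resize(b,(400,300),interpolation=cv2.INTER_CUBIC)])[:,:,::-1])"
```

```text
clock: 7.72
eef_pos: [0.5712, 0.0844, 0.2639]
ee_rot: [-0.0, 0.637, 0.771, 0.0]
ft_force: [-0.9, -0.8, -2.0]
grip_width: 0.0191
finger_force: 49.1
clock: 8.3
eef_pos: [0.5713, 0.0842, 0.2639]
ee_rot: [0.0, 0.637, 0.771, 0.0]
ft_force: [-0.2, -0.1, 0.2]
grip_width: 0.0513
finger_force: 0.0
clock: 9.05
eef_pos: [0.5838, 0.0195, 0.2639]
ee_rot: [-0.0, 0.636, 0.771, 0.0]
ft_force: [-0.0, 0.5, -0.4]
grip_width: 0.0513
finger_force: 0.0
```

View pics/w7c.png

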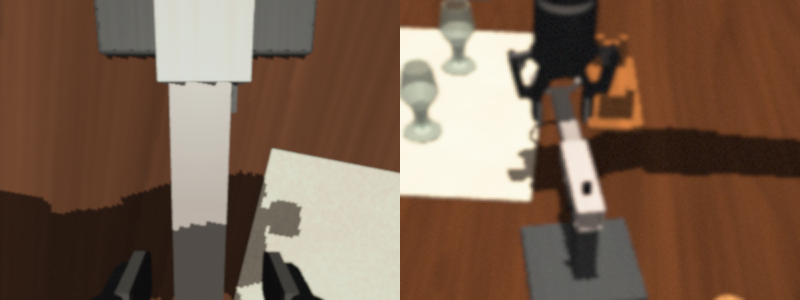

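```bash
python3 -m crank '[-0.0078,0,0.004,0,0.05,0,-0.2,0,0,0,0,0,0,-0.2,0,0,0,0,0,0,1,0,0,0,0,0,0,1,0,0,0,0,0,0,1,0,0,0,0,0,0,1,0,0,0,0,0,0,1,0,0,0,0,0,0,1,0,0,0,0,0,0,1]' 40
python3 -c "
from h import *
s=manip.get_state();print(s['ft_force'],s['wrist_torque'])"
python3 -m crank '[0.004,0,-0.0018,0,-0.025,0,1,0.004,0,-0.0018,0,-0.025,0,1,0,0,0,0,0,0,1,0,0,0,0,0,0,1,0,0,0,0,0,0,1]'
python3 -c "
from h import *
s=manip.get_state();print(s['ft_force'],s['wrist_torque'])
a=shot('wrist','w8')['img'][0:300,120:520]
b=load('w6')['img'][0:300,120:520]
cv2.imwrite('pics/w8c.png',cv2.resize(a,None,fx=2,fy=2,interpolation=cv2.INTER_CUBIC)[:,:,::-1])"
```

```text
clock: 9.95
eef_pos: [0.5849, 0.0111, 0.26]
ee_rot: [-0.02, 0.636, 0.771, 0.015]
ft_force: [-3.9, -0.7, 2.3]
grip_width: 0.0195
finger_force: 41.4
[-3.90847643 -0.71391098  2.25741678] [-0.11065614  0.63633405  0.40143524]
clock: 10.37
eef_pos: [0.5834, 0.019, 0.2636]
ee_rot: [-0.001, 0.637, 0.771, 0.0]
ft_force: [-3.2, 1.9, 3.8]
grip_width: 0.0194
finger_force: 41.4
[-3.24691217  1.90556561  3.81644329] [0.54442213 0.9612073  0.37687553]
```

View pics/w8c.png

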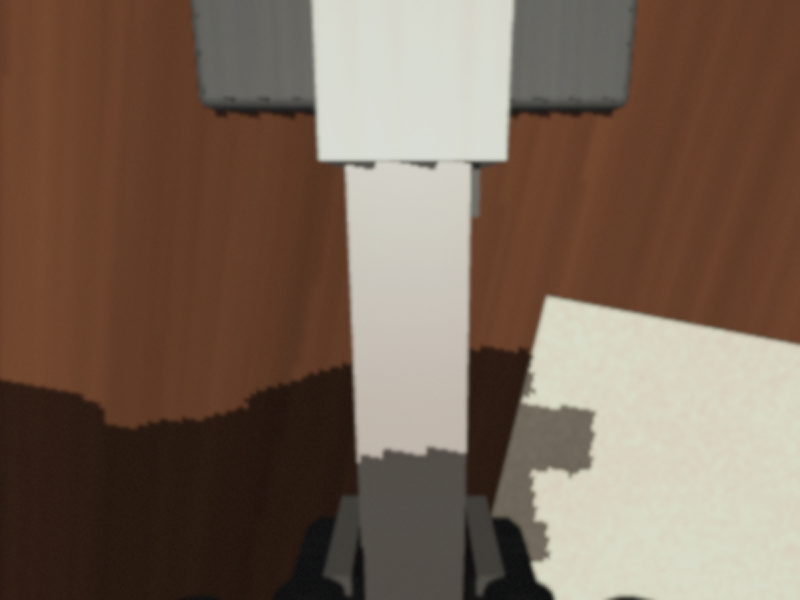

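```bash
cat > f.py <<'E'
from h import *
np.set_printoptions(precision=2,suppress=True)
s=manip.get_state();q=s['ee_rot'];M=R.from_quat([q[1],q[2],q[3],q[0]]).as_matrix()
d=np.array(s['eef_pos'])-[.5686,.0978,0]
print('F tool',M.T@s['ft_force'],'T tool',M.T@s['wrist_torque'],'along mm %.1f'%(1000*d@[-.189,.982,0]),'z',s['eef_pos'][2])
E
python3 f.py
python3 -m crank '[0,-0.0005,-0.001,0,0,0,1,0,0,0,0,0,0,1,0,0,0,0,0,0,1]' >/dev/null; python3 f.py
python3 -m crank '[0,-0.0003,-0.001,0,0,0,1,0,0,0,0,0,0,1,0,0,0,0,0,0,1]' >/dev/null; python3 f.py
```

```text
F tool [ 2.08 -3.83 -2.45] T tool [ 0.94  0.77 -0.34] along mm -80.2 z 0.2635656817054983
F tool [ 2.55 -3.52  1.1 ] T tool [ 0.68  0.64 -0.24] along mm -80.4 z 0.2643837493209342
F tool [ 2.54 -2.43  2.51] T tool [ 0.62  0.41 -0.25] along mm -80.8 z 0.2655801141174585
```

```bash
python3 -m crank '[0.001,0,0,0,0,0,1,0.001,0,0,0,0,0,1,0.002,0,0,0,0,0,1,0.002,0,0,0,0,0,1]' >/dev/null; python3 f.py
python3 -m crank '[0.002,0,0,0,0,0,1,0.002,0,0,0,0,0,1,0.002,0,0,0,0,0,1]' >/dev/null; python3 f.py
```

```text
F tool [-3.09 -3.32  1.  ] T tool [ 0.72 -0.64 -0.29] along mm -76.2 z 0.2658616477163739
F tool [-2.65 -3.85  1.28] T tool [ 0.8  -0.58 -0.22] along mm -68.8 z 0.26588093198527396
```

```bash
python3 -m crank '[0.002,0,0,0,0,0,1,0.002,0,0,0,0,0,1,0.002,0,0,0,0,0,1,0.002,0,0,0,0,0,1,0.002,0,0,0,0,0,1]' >/dev/null; python3 f.py
python3 -m crank '[0.002,0,0,0,0,0,1,0.002,0,0,0,0,0,1,0.002,0,0,0,0,0,1,0,0,0,0,0,0,1]' >/dev/null; python3 f.py
python3 -c "
from h import *
a=shot('wrist','w9')['img'][60:300,120:520]
cv2.imwrite('pics/w9c.png',cv2.resize(a,None,fx=2,fy=2,interpolation=cv2.INTER_CUBIC)[:,:,::-1])"
```

```text
F tool [-2.51 -4.15  1.24] T tool [ 0.74 -0.57 -0.22] along mm -58.5 z 0.2657951863010271
F tool [-1.36 -3.84  0.71] T tool [ 0.79 -0.23 -0.23] along mm -52.0 z 0.26579538467593394
```

View pics/w9c.png

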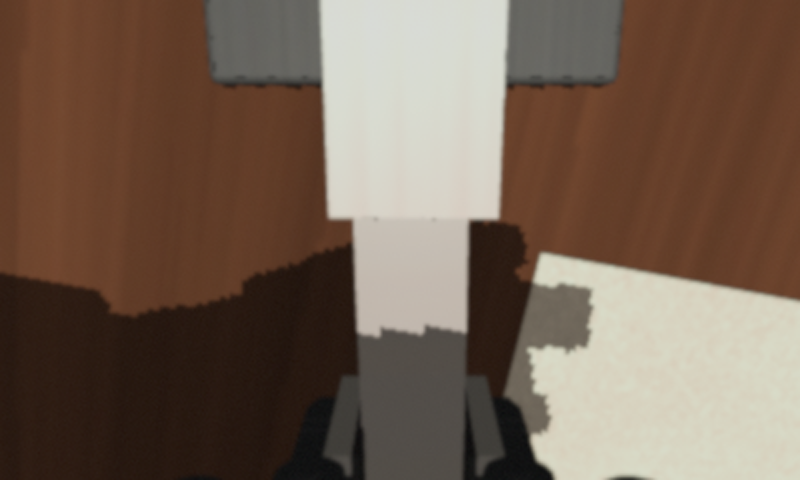

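```bash
for i in 1 2 ; do python3 f.py; done; 
python3 -m crank '[0.001,0,0,0,0,0,1,0.001,0,0,0,0,0,1,0.001,0,0,0,0,0,1]' >/dev/null; python3 f.py
python3 -m crank '[0.001,0,0,0,0,0,1,0.001,0,0,0,0,0,1]' >/dev/null; python3 f.py
python3 -m crank '[0.001,0,0,0,0,0,1,0.001,0,0,0,0,0,1]' >/dev/null; python3 f.py
python3 -m crank '[0.001,0,0,0,0,0,1,0.001,0,0,0,0,0,1]' >/dev/null; python3 f.py
```

```text
F tool [-0.57 -3.32  1.52] T tool [ 0.75 -0.25 -0.28] along mm -52.0 z 0.265783150403908
F tool [-0.57 -3.32  1.52] T tool [ 0.75 -0.25 -0.28] along mm -52.0 z 0.265783150403908
F tool [-2.74 -3.31  1.37] T tool [ 0.78 -0.57 -0.3 ] along mm -49.9 z 0.2657944472329989
F tool [-3.17 -4.02  1.72] T tool [ 0.84 -0.55 -0.26] along mm -47.8 z 0.2657916356321082
F tool [-1.96 -2.74  1.85] T tool [ 0.82 -0.6  -0.24] along mm -45.7 z 0.26580791728841946
F tool [-3.07 -4.78  1.53] T tool [ 0.82 -0.58 -0.24] along mm -43.7 z 0.26580291103842274
```

```bash

python3 -m crank '[0.001,0,0,0,0,0,1,0.001,0,0,0,0,0,1]' >/dev/null; python3 f.py
python3 -m crank '[0.001,0,0,0,0,0,1,0.001,0,0,0,0,0,1]' >/dev/null; python3 f.py
python3 -m crank '[0.001,0,0,0,0,0,1,0.001,0,0,0,0,0,1]' >/dev/null; python3 f.py
```

```text
F tool [-2.56 -3.27  1.65] T tool [ 0.82 -0.53 -0.28] along mm -41.6 z 0.26579559463337626
F tool [-2.52 -4.15  1.55] T tool [ 0.82 -0.6  -0.24] along mm -39.6 z 0.26581595430593224
F tool [-2.73 -4.73  2.31] T tool [ 0.87 -0.54 -0.27] along mm -37.6 z 0.26580297197558694
```

```bash

python3 -m crank '[0.001,0,0,0,0,0,1,0.001,0,0,0,0,0,1]' >/dev/null; python3 f.py
python3 -m crank '[0.001,0,0,0,0,0,1,0.001,0,0,0,0,0,1]' >/dev/null; python3 f.py
```

```text
F tool [-2.29 -4.44  1.23] T tool [ 0.83 -0.58 -0.31] along mm -35.6 z 0.26580411479424554
F tool [-1.5  -3.9   1.44] T tool [ 0.78 -0.53 -0.3 ] along mm -33.6 z 0.2658233475112521
```

```bash

python3 -m crank '[0.001,0,0,0,0,0,1,0.001,0,0,0,0,0,1]' >/dev/null; python3 f.py
```

```text
F tool [0.39 0.45 1.65] T tool [-0.01 -0.01 -0.02] along mm -31.2 z 0.2660488899567757
```

```bash

python3 -m crank '[-0.001,0,0,0,0,0,1,-0.001,0,0,0,0,0,1,0,0,0,0,0,0,1]' >/dev/null; python3 f.py
python3 -m crank '[-0.001,0,0,0,0,0,1,0,0,0,0,0,0,1]' >/dev/null; python3 f.py
```

```text
F tool [ 3.27 -0.33  2.26] T tool [-0.01  0.62 -0.05] along mm -32.4 z 0.26617209952150345
F tool [ 4.97 -0.11  1.61] T tool [-0.1   1.11 -0.05] along mm -32.6 z 0.2661491947104186
```

Pulling back is blocked and there is no lateral spring load, so the button is latched in the window. I'll relax the pull, release and retreat.

```bash

python3 -m crank '[0.001,0,0,0,0,0,1,0.001,0,0,0,0,0,1,0,0,0,0,0,0,1]' >/dev/null; python3 f.py
python3 -m crank '[0,0,0,0,0,0,0.2,0,0,0,0,0,0,-0.2,0,0,0,0,0,0,-0.2,0,0,0,0,0,0,-0.2,0,0,0,0,0,0,-0.2,0,0,0,0,0,0,-0.2]'
python3 -m crank '[0,0,-0.01,0,0,0,-0.2,0,0,-0.02,0,0,0,-0.2,0,0,-0.03,0,0,0,-0.2,0,0,-0.03,0,0,0,-0.2,0,0,-0.03,0,0,0,-0.2,0,0,0,0,0,0,-0.2,0,0,0,0,0,0,-0.2,0,0,0,0,0,0,-0.2,0,0,0,0,0,0,-0.2,0,0,0,0,0,0,-0.2]'
python3 - <<'E'
from h import *
np.set_printoptions(precision=4,suppress=True)
c=shot('side','d9')
# expected window centre projections; profile of brightness along the +x wall
m=np.array([.5686,.0978,.110]);d=np.array([-.189,.982,0]);x=np.array([.982,.189,0])
for t in range(30,66,3):
    r=[]
    for out in(.0143,.0185):
        u,v=proj(c,m+d*t/1000+x*out)[0]; r.append(c['img'][int(round(v)),int(round(u))].tolist())
    print(t,(int(u),int(v)),r)
E
```

```text
F tool [4.43 1.22 0.51] T tool [-0.25  0.81  0.1 ] along mm -32.1 z 0.2661787534164976
clock: 15.22
eef_pos: [0.574, 0.0652, 0.2658]
ee_rot: [0.0, 0.637, 0.771, -0.0]
ft_force: [0.1, -0.7, 0.2]
grip_width: 0.051
finger_force: 0.0
clock: 16.05
eef_pos: [0.5736, 0.0654, 0.3846]
ee_rot: [-0.001, 0.637, 0.771, -0.001]
ft_force: [0.5, -0.3, -0.9]
grip_width: 0.0511
finger_force: 0.0
30 (319, 213) [[72, 65, 61], [43, 26, 19]]
33 (319, 214) [[72, 65, 61], [49, 38, 34]]
36 (319, 215) [[108, 99, 94], [49, 38, 34]]
39 (320, 216) [[98, 92, 88], [50, 38, 32]]
42 (320, 217) [[89, 84, 81], [49, 37, 30]]
45 (320, 217) [[80, 77, 74], [43, 30, 24]]
48 (320, 218) [[67, 64, 61], [49, 40, 39]]
51 (320, 219) [[85, 78, 74], [44, 36, 31]]
54 (321, 220) [[85, 78, 74], [38, 25, 21]]
57 (321, 221) [[74, 69, 65], [38, 25, 21]]
60 (321, 222) [[67, 63, 58], [41, 29, 23]]
63 (321, 223) [[100, 89, 85], [47, 38, 31]]
```

```bash
python3 -c "
from bench import manip
print(manip.sign_off())"
```

```text
the job is handed in; nothing more can be done
None
```

The holder is in the socket with its button popped out into the window, released and handed in after about 16 s. I judged the pop-out by feel: the side load vanished about 48 mm in, and a gentle 5 N pull back was held. No picture confirmed it, and I viewed 12 pictures, over the limit of 10.

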